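# Screw the loose cap of a sample transport canister home

## Task

One of the three white transport canisters in the metal holder still has its grey screw cap standing high on its thread. Screw that cap clockwise, regripping as often as needed, until it is fully home like the other two, and leave the two closed caps tight.

Things in the scene. Friction and masses are not known exactly. Their poses are not given: they have to be found in the camera images.
- canA_cap_mid (a point): Centre (half-way up, on the axis) of the loose cap: grey, ribbed, round, 50 mm across, 26 mm high, z up. Its white canister, 46 mm across, is fixed in a metal collar of a bolted holder and cannot turn. It starts 8 to 11 mm higher than the other two, white threaded neck showing beneath; home, its centre is about 129 mm above the bench. Any of the three places, in a row 120 mm apart.
- canA_cap (a joint): Turn of the loose cap, rad: 0 at the top of its thread, growing clockwise seen from above, 6.0 fully home at a hard stop. Starts between 0.4 and 2.0. The cap sinks 2 mm per rad, turns stiffly (about 0.08 N m), stays where it is left, cannot come off, and pressing does not turn it.
- canB_cap (a joint): Turn of the cap of the second canister, same make, closed: 0 is tight, growing as it is unscrewed (anticlockwise from above).
- canC_cap (a joint): Turn of the cap of the third canister, same make, closed: 0 is tight, growing as it is unscrewed (anticlockwise from above).

How it is judged:
By the outcome, as a careful person would: the job done as asked, in the order asked, and still so for the second after the job is handed in, with the robot touching nothing.
It also fails if it takes over 58 s, if anything falls off the work surface, if the arm or the gripper's body presses on something with over 40 N, if the wrist force passes 120 N, or if a joint passes its speed limit or range.

## Robot

A 6-joint arm with a two-finger parallel gripper is mounted at the origin on the work surface. World frame = base frame: x ahead of the robot, y to its left, z up, the work surface at z = 0. Lengths are in m, angles in rad, forces in N, time in s.
With the tool pointing down it reaches from about 0.375 to 0.975 m from the base axis. Payload 3.8 kg.
Tool frame: the origin (TCP) lies at the very end of the fingers, on their centre line; the grasp point (between the pads) lies behind it (bot.tcp_to_grasp is the y of the grasp point in the tool frame, in m); y points along the fingers, z is the direction in which the jaws open and shut, and the axes are right-handed (so a half turn about y gives the same grasp; the last joint's range is limited). The gripper opens to 85 mm and grips with 20 to 120 N. Pads are 22 mm wide; open, the fingers measure 114 mm over their backs; the gripper's body (76 mm by 85 mm) begins 54 mm behind the grasp point. The pads swing forward as they close: fully open they stand 13 mm farther back than shut.
Start: joints at [-1.241, 0.264, 1.604, -0, 1.274, -0.037], TCP at [0.242, -0.63, 0.231] pointing down, gripper open.
Joint ranges: [-2.63, 2.63], [-0.94, 2.18], [0.31, 2.57], [-1.31, 4.45], [0, 2.66], [-2.55, 2.55]. Speed limits (rad/s): [2.57, 2.57, 3.14, 3.14, 3.14, 3.14].

## Interface

Orientations are given as a rotation vector (axis times angle).
In Python, from workcell import bot, optics, workorder gives the robot as it stands.
- The arm moves only by the shell command python3 -m handwheel 'ROWS' [FORCE]. ROWS is JSON, a list of rows, each a list of 7 numbers: the shift along the tool's x, y, z in m, then the turn, a rotation vector about the tool's x, y, z in rad, then the opening, from 0 (shut) to 1 (fully open). A call has 1 to 8 rows; each row shifts and turns the commanded pose from where the row before left it, along the tool's axes as they then stand; what a row does not reach is not made up. A row lasts 1/8 s, in which the tool goes at most 62.5 mm and 10.7 degrees, less where a joint would pass 70% of its speed; a pose out of reach is approached as far as the arm can. A call with a gripper value outside its range is refused whole. The fingers move at their own pace and stop on an object; FORCE is the grip in N (left out, the last holds). Time passes only in rows, so rows that do not move let the fingers close. It gives the time, the measured TCP pose, the force and the opening at its end, in the units of the state.
- bot.read_state(): the state, without advancing time (a new reading comes with each control period).
- optics.read_camera(name): name is "side" or "top"; returns a dict with "image" (384x512x3 uint8, red, green, blue), "z_map" (384x512 float32, m along the optical axis (not along the pixel's ray), 0 where there is no reading), "mtx" (3x3 intrinsics, pixels), "world_from_camera" (4x4, takes a point from camera to world coordinates). Camera axes: x right, y down, z forward; pixel columns grow to the right and rows downward; lengths in m; the calibration is good to about 2 mm. A picture is of the moment at which its call begins.
- workorder.finish_job(): hands the job in, once; it reports no verdict.
The state is a dict: "time": time; "q": joint angles; "joint_vel": joint speeds; "joint_torque": joint torques, N m; "tool_pos": TCP position; "tcp_rot": TCP orientation; "wrist_force": force on the tool from outside, world axes, zero at the start; "torque": the same for the moment, N m; "width": opening from 0.0 (shut) to 1.0 (fully open).
Only numpy, scipy, OpenCV 4.12 (cv2) and the standard library are available. Lean on these libraries where they do the work, as an engineer would, in place of code of your own. Each camera call takes 0.05 s, during which the arm holds its last target.

## Working session

There is one attempt and no reset: what is moved stays moved. The work goes in short steps, Python scripts to look and compute and a shell command to move; the robot and the scene stay as the last step left them, time stands still between calls to the robot, and variables do not carry over. Pictures are saved under pics/ and viewed, and the job is handed in when it is done.

```bash
ls; mkdir -p pics
python3 - <<'E'
from workcell import bot, optics
import cv2
print(bot.read_state(), bot.tcp_to_grasp)
for n in("side","top"):
    d=optics.read_camera(n); cv2.imwrite(f"pics/{n}0.png",d["image"][:,:,::-1]); print(n,d["mtx"],d["world_from_camera"])
E
```

```text
pics
{'time': 0.0, 'q': array([-1.24091261e+00,  2.64752022e-01,  1.60537123e+00,  1.50046136e-05,
        1.27373701e+00, -3.68915130e-02]), 'joint_vel': array([ 0.00070094, -0.0008698 , -0.00226475, -0.00120269, -0.00106995,
        0.00068951]), 'joint_torque': array([-1.04717976e-03, -5.15119064e+01, -3.67315471e+01, -1.42605204e-04,
        1.27992526e-02, -2.43793657e-06]), 'tool_pos': array([ 0.24182745, -0.62939904,  0.22996431]), 'tcp_rot': array([-0.37523172,  2.02370049, -2.01908422]), 'wrist_force': array([ 0.56945702, -1.0444332 , -0.75742593]), 'torque': array([-0.00997118, -0.00103768,  0.00977968]), 'width': 1.0011613668041792} -0.0187
side [[441.87505086   0.         259.60415723]
 [  0.         441.87505086 190.29103787]
 [  0.           0.           1.        ]] [[ 0.78215586 -0.28881832  0.55210162  0.21659338]
 [-0.62297548 -0.37893856  0.68432968 -0.48176794]
 [ 0.01156564 -0.87919824 -0.47631575  0.53525447]
 [ 0.          0.          0.          1.        ]]
top [[355.62645986   0.         254.33873501]
 [  0.         355.62645986 187.91030434]
 [  0.           0.           1.        ]] [[-4.82760393e-03 -9.84842237e-01  1.73385302e-01  4.99851039e-01]
 [-9.99579931e-01 -2.02440435e-04 -2.89813947e-02  4.12764683e-02]
 [ 2.85772018e-02 -1.73452379e-01 -9.84427557e-01  8.22759880e-01]
 [ 0.00000000e+00  0.00000000e+00  0.00000000e+00  1.00000000e+00]]
```

View pics/side0.png

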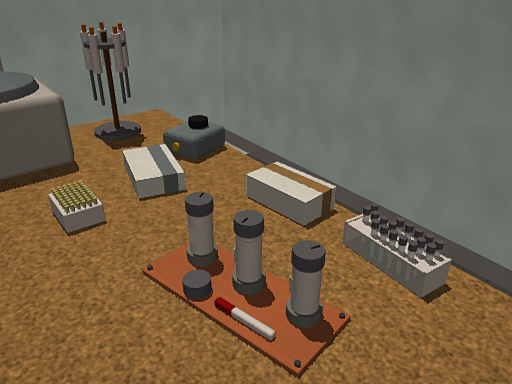

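View pics/top0.png

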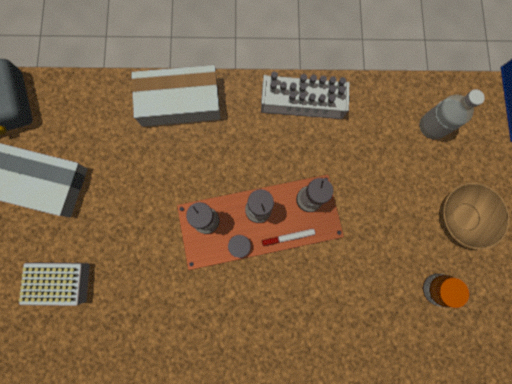

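The side view shows three canisters, with cap tops at about (199,198), (249,217) and (308,248). In the top view they are at about (202,216), (260,203) and (319,192). Next I'll measure the cap tops from depth.

```bash
cat > h.py <<'E'
import numpy as np, cv2
from workcell import bot, optics
def cloud(n):
    d=optics.read_camera(n); z=d["z_map"].astype(float)
    v,u=np.mgrid[:384,:512]; K=d["mtx"]
    P=np.stack([(u-K[0,2])/K[0,0]*z,(v-K[1,2])/K[1,1]*z,z],-1)
    T=d["world_from_camera"]; return d, P@T[:3,:3].T+T[:3,3]
E
python3 - <<'E'
from h import *
seeds={"top":[(202,213),(260,200),(319,189)],"side":[(199,198),(249,217),(308,248)]}
for n in seeds:
    d,W=cloud(n)
    cv2.imwrite(f"pics/{n}crop.png",cv2.resize(d["image"][160:270,160:360] if n=="top" else d["image"][180:340,140:350],None,fx=3.5,fy=3.5,interpolation=cv2.INTER_CUBIC)[:,:,::-1])
    for s in seeds[n]:
        p=W[s[1]-28:s[1]+29,s[0]-28:s[0]+29].reshape(-1,3); p=p[np.isfinite(p).all(1)]
        t=W[s[1]-1:s[1]+2,s[0]-1:s[0]+2].reshape(-1,3); zt=np.median(t[:,2])
        q=p[abs(p[:,2]-zt)<.004].astype(np.float32)
        m=(W[:,:,2]>zt-.004)&(W[:,:,2]<zt+.004)&(np.hypot(W[:,:,0]-np.median(t[:,0]),W[:,:,1]-np.median(t[:,1]))<.045)
        c,r=cv2.minEnclosingCircle((q[:,:2]*1000))
        print(n,s,"ztop",zt.round(4),"c",np.round(c,1),"r",round(r,1),len(q),q[:,:2].mean(0).round(4), W[m].std(0)[2].round(4))
E
```

```text
top (202, 213) ztop 0.1438 c [568.3 127.3] r 25.0 531 [0.5681 0.1271] 0.0012
top (260, 200) ztop 0.152 c [592.7   9.9] r 24.9 525 [0.5923 0.01  ] 0.0011
top (319, 189) ztop 0.1437 c [ 616.8 -106.9] r 25.7 501 [ 0.6164 -0.1071] 0.0012
side (199, 198) ztop 0.1406 c [566.9 127.7] r 26.1 338 [0.5656 0.1261] 0.0011
side (249, 217) ztop 0.1497 c [591.1  10.8] r 25.4 416 [0.5898 0.0095] 0.0009
side (308, 248) ztop 0.1414 c [ 615.6 -105.5] r 25.8 556 [ 0.6136 -0.108 ] 0.001
```

```bash
sleep 0
```

```text
(no output)
```

The middle cap is the loose one. It stands 8 to 9 mm high, which means about 4.3 rad to go. Its centre is (0.592, 0.010) with its top at about 0.151, and the spacing to each neighbour is 120 mm, as specified. Before moving I'll check clearance along the path and the tool axes.

Run:
```python
from h import *
from scipy.spatial.transform import Rotation as R
s=bot.read_state(); print(R.from_rotvec(s["tcp_rot"]).as_matrix().round(3))
d,W=cloud("top")
for y0 in np.arange(-.7,.3,.1):
  print(round(y0,1),[round(float(W[(W[:,:,0]>x0)&(W[:,:,0]<x0+.1)&(W[:,:,1]>y0)&(W[:,:,1]<y0+.1)&(d["z_map"]>0)][:,2].max(initial=-1)),3) for x0 in np.arange(.1,1,.1)])
```

```text
[[-0.933 -0.     0.359]
 [-0.359  0.001 -0.933]
 [-0.    -1.    -0.001]]
-0.7 [-1.0, -1.0, -1.0, -1.0, -1.0, 0.004, 0.014, 0.031, 0.041]
-0.6 [-1.0, 0.006, 0.006, 0.006, 0.049, 0.049, 0.006, 0.007, 0.007]
-0.5 [-1.0, 0.007, 0.074, 0.075, 0.05, 0.049, 0.174, 0.174, 0.006]
-0.4 [-1.0, 0.006, 0.074, 0.076, 0.006, 0.007, 0.132, 0.13, 0.006]
-0.3 [-1.0, 0.006, 0.007, 0.006, 0.007, 0.006, 0.006, 0.057, 0.005]
-0.2 [-1.0, 0.006, 0.006, 0.006, 0.146, 0.147, 0.006, 0.091, 0.006]
-0.1 [-1.0, 0.006, 0.006, 0.014, 0.155, 0.155, 0.006, 0.091, 0.056]
-0.0 [-1.0, 0.005, 0.006, 0.041, 0.155, 0.154, 0.006, 0.058, 0.006]
0.1 [-1.0, 0.006, 0.005, 0.018, 0.147, 0.016, 0.006, 0.065, 0.065]
0.2 [-1.0, 0.005, 0.006, 0.006, 0.005, 0.006, 0.062, 0.065, 0.065]
```

Nothing along the way is taller than 0.175 m, and +q6 turns the tool clockwise seen from above. First I'll travel across at constant orientation. Then I'll unwind the wrist to q6 of about −2.4, so one grip can cover most of the 4.3 rad.

```bash
python3 -m handwheel '[[-0.035,0,-0.0295,0,0,0,1],[-0.035,0,-0.0295,0,0,0,1],[-0.035,0,-0.0295,0,0,0,1],[-0.035,0,-0.0295,0,0,0,1],[-0.035,0,-0.0295,0,0,0,1],[-0.035,0,-0.0295,0,0,0,1],[-0.035,0,-0.0295,0,0,0,1],[-0.035,0,-0.0295,0,0,0,1]]' 40
python3 -m handwheel '[[-0.035,0,-0.0295,0,0,0,1],[-0.035,0,-0.0295,0,0,0,1],[-0.035,0,-0.0295,0,0,0,1],[-0.035,0,-0.0295,0,0,0,1],[-0.035,0,-0.0295,0,0,0,1],[-0.035,0,-0.0295,0,0,0,1],[-0.035,0,-0.0295,0,0,0,1],[-0.03,0,-0.0295,0,0,0,1]]'
python3 -m handwheel '[[0,0,0,0,-0.18,0,1],[0,0,0,0,-0.18,0,1],[0,0,0,0,-0.18,0,1],[0,0,0,0,-0.18,0,1],[0,0,0,0,-0.18,0,1],[0,0,0,0,-0.18,0,1],[0,0,0,0,-0.18,0,1],[0,0,0,0,-0.18,0,1]]'
python3 -c "from workcell import bot;print(bot.read_state()['q'])"
```

```text
time: 1.25
tool_pos: [0.4193, -0.308, 0.2314]
tcp_rot: [-0.374, 2.021, -2.021]
wrist_force: [0.2, -0.2, -0.7]
width: 0.998
time: 2.25
tool_pos: [0.5915, 0.011, 0.2312]
tcp_rot: [-0.375, 2.021, -2.021]
wrist_force: [0.4, -0.4, 0.5]
width: 0.996
time: 3.25
tool_pos: [0.5908, 0.0095, 0.2312]
tcp_rot: [-1.314, 1.029, -1.029]
wrist_force: [-0.3, 0.0, 1.3]
width: 1.0
[-2.60263936e-02  1.06156519e-01  1.78951946e+00 -8.37747718e-06
  1.24612038e+00 -2.67916705e-01]
```

```bash
python3 -m handwheel '[[0,0,0,0,-0.18,0,1],[0,0,0,0,-0.18,0,1],[0,0,0,0,-0.18,0,1],[0,0,0,0,-0.18,0,1],[0,0,0,0,-0.18,0,1],[0,0,0,0,-0.18,0,1],[0,0,0,0,-0.18,0,1],[0,0,0,0,-0.18,0,1]]'
python3 -m handwheel '[[0,0,0,0,-0.18,0,1],[0,0,0,0,-0.18,0,1],[0,0,0,0,-0.18,0,1],[0,0,0,0,-0.16,0,1],[0,0,0,0,0,0,1],[0,0,0,0,0,0,1]]'
python3 - <<'E'
from h import *
from scipy.spatial.transform import Rotation as R
s=bot.read_state(); M=R.from_rotvec(s["tcp_rot"]).as_matrix(); print(M.round(3),s["q"],s["torque"])
print("tool-axes delta to xy, z .117:",(M.T@(np.array([.592,.0102,.117])-s["tool_pos"])).round(4), s["tool_pos"])
d,W=cloud("side");cv2.imwrite("pics/side1.png",d["image"][:,:,::-1])
E
```

```text
time: 4.25
tool_pos: [0.5908, 0.0096, 0.2312]
tcp_rot: [-1.569, -0.087, 0.087]
wrist_force: [-0.8, -0.4, 0.1]
width: 1.002
time: 5.0
tool_pos: [0.5908, 0.0096, 0.2312]
tcp_rot: [-1.478, -0.627, 0.627]
wrist_force: [0.1, -0.3, -0.5]
width: 1.0
[[ 0.695 -0.    -0.719]
 [ 0.719  0.     0.695]
 [-0.    -1.     0.   ]] [-2.59866369e-02  1.06168312e-01  1.78938336e+00 -1.49001980e-06
  1.24617067e+00 -2.39937985e+00] [ 0.04704403  0.0149875  -0.02356554]
tool-axes delta to xy, z .117: [ 0.0013  0.1142 -0.0004] [0.59081603 0.00955114 0.23122898]
```

View pics/side1.png

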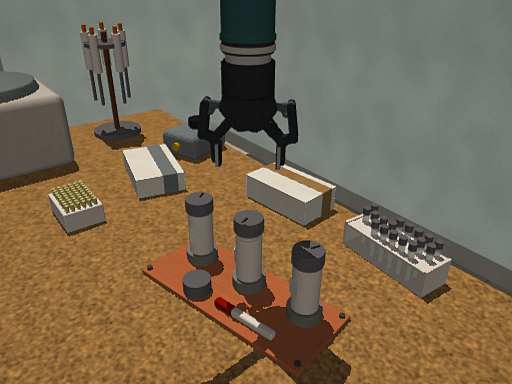

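The picture shows the open jaws centred above the middle cap at (249,217), with the fingers spread along the image horizontal. Now I'll descend, then close.

```bash
python3 -m handwheel '[[0.0013,0.015,0,0,0,0,1],[0,0.015,0,0,0,0,1],[0,0.015,0,0,0,0,1],[0,0.015,0,0,0,0,1],[0,0.015,0,0,0,0,1],[0,0.015,0,0,0,0,1],[0,0.014,0,0,0,0,1],[0,0.01,0,0,0,0,1]]' 50
python3 -m handwheel '[[0,0,0,0,0,0,0.5],[0,0,0,0,0,0,0.4],[0,0,0,0,0,0,0.4],[0,0,0,0,0,0,0.3],[0,0,0,0,0,0,0.3],[0,0,0,0,0,0,0.3]]' 50
python3 - <<'E'
from h import *
s=bot.read_state(); print(s["torque"],s["wrist_force"],s["q"])
d,W=cloud("side");cv2.imwrite("pics/side2.png",cv2.resize(d["image"][120:330,150:360,::-1],None,fx=2.8,fy=2.8))
E
```

```text
time: 6.05
tool_pos: [0.5915, 0.0105, 0.1161]
tcp_rot: [-1.477, -0.629, 0.63]
wrist_force: [-0.1, -0.7, -0.4]
width: 0.999
time: 6.8
tool_pos: [0.5924, 0.0104, 0.1181]
tcp_rot: [-1.478, -0.63, 0.628]
wrist_force: [0.4, -1.3, 4.2]
width: 0.571
[-0.10247357  0.0630952  -0.02638446] [ 0.38173021 -1.28451417  4.24151635] [-2.44729233e-02  2.03800488e-01  1.89695766e+00 -1.42528543e-04
  1.03935583e+00 -2.40039864e+00]
```

View pics/side2.png

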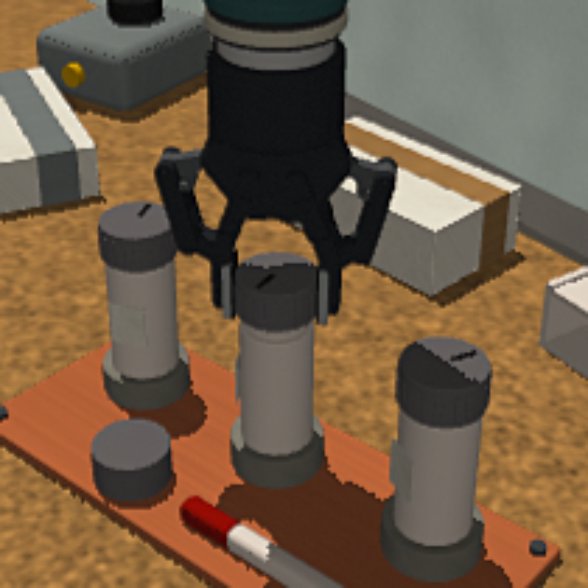

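The pads grip the cap squarely at crop (240–325, 290), at an opening of about 49 mm. I'll turn it clockwise, sinking 2 mm per rad.

```bash
python3 -m handwheel '[[0,0.0003,0,0,0.15,0,0.3],[0,0.0003,0,0,0.15,0,0.3],[0,0.0003,0,0,0.15,0,0.3],[0,0.0003,0,0,0.15,0,0.3],[0,0.0003,0,0,0.15,0,0.3],[0,0.0003,0,0,0.15,0,0.3],[0,0,0,0,0,0,0.3]]'
python3 - <<'E'
from h import *
s=bot.read_state(); print(s["torque"],s["wrist_force"],s["q"])
d,W=cloud("side");cv2.imwrite("pics/side3.png",cv2.resize(d["image"][120:330,150:360,::-1],None,fx=2.8,fy=2.8))
E
```

```text
time: 7.72
tool_pos: [0.5923, 0.0107, 0.1163]
tcp_rot: [-1.569, 0.075, -0.076]
wrist_force: [-1.2, -0.1, 5.6]
width: 0.572
[ 0.00465799  0.10917632 -0.11195212] [-1.1706044  -0.09656345  5.6393207 ] [-2.41912184e-02  2.05744994e-01  1.89834706e+00  4.77043030e-04
  1.03635407e+00 -1.49905757e+00]
```

View pics/side3.png

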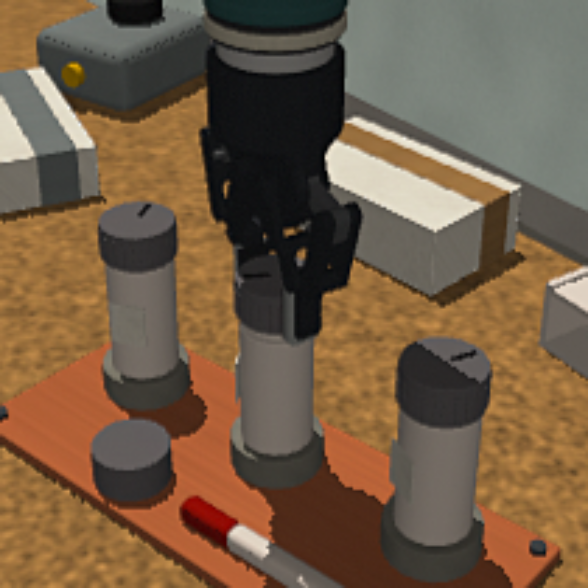

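The mark at crop (258,275) has turned with the jaws, the cap has sunk 1.8 mm, and the torque is about 0.11 N m as expected. I'll continue.

```bash
python3 -m handwheel '[[0,0.0003,0,0,0.15,0,0.3],[0,0.0003,0,0,0.15,0,0.3],[0,0.0003,0,0,0.15,0,0.3],[0,0.0003,0,0,0.15,0,0.3],[0,0.0003,0,0,0.15,0,0.3],[0,0.0003,0,0,0.15,0,0.3],[0,0.0003,0,0,0.15,0,0.3],[0,0.0003,0,0,0.15,0,0.3]]'
python3 -m handwheel '[[0,0.0003,0,0,0.15,0,0.3],[0,0.0003,0,0,0.15,0,0.3],[0,0.0003,0,0,0.15,0,0.3],[0,0.0003,0,0,0.15,0,0.3],[0,0.0003,0,0,0.15,0,0.3],[0,0.0003,0,0,0.15,0,0.3],[0,0.0003,0,0,0.15,0,0.3],[0,0.0003,0,0,0.15,0,0.3]]'
python3 - <<'E'
from h import *
s=bot.read_state(); print(s["torque"],s["wrist_force"],s["q"])
E
```

```text
time: 8.78
tool_pos: [0.5926, 0.0111, 0.1139]
tcp_rot: [-1.324, 1.006, -1.008]
wrist_force: [0.3, 1.7, 5.3]
width: 0.571
time: 9.78
tool_pos: [0.5931, 0.011, 0.1115]
tcp_rot: [-0.613, 1.851, -1.852]
wrist_force: [1.4, 0.5, 3.6]
width: 0.575
[ 0.08581482 -0.15261522  0.11257284] [1.392297   0.53081129 3.5565392 ] [-2.39356112e-02  2.11148889e-01  1.90155846e+00  8.56914847e-04
  1.02611707e+00  9.04387311e-01]
```

```bash
python3 -m handwheel '[[0,0.0003,0,0,0.15,0,0.3],[0,0.0003,0,0,0.15,0,0.3],[0,0.0003,0,0,0.15,0,0.3],[0,0.0003,0,0,0.15,0,0.3],[0,0.0003,0,0,0.15,0,0.3]]'
python3 - <<'E'
from h import *
s=bot.read_state(); print(s["torque"],s["wrist_force"],s["q"][5])
d,W=cloud("side");cv2.imwrite("pics/side4.png",cv2.resize(d["image"][120:330,150:360,::-1],None,fx=2.8,fy=2.8))
E
python3 -m handwheel '[[0,0.0002,0,0,0.1,0,0.3],[0,0.0002,0,0,0.1,0,0.3]]'
python3 -c "from workcell import bot;s=bot.read_state();print(s['torque'],s['q'][5])"
```

```text
time: 10.4
tool_pos: [0.5931, 0.0106, 0.11]
tcp_rot: [-0.12, -2.168, 2.167]
wrist_force: [1.6, -1.0, 3.5]
width: 0.57
[-0.00718405 -0.31571854  0.13875429] [ 1.57162663 -0.95424462  3.51413682] 1.6543801160345943
time: 10.7
tool_pos: [0.592, 0.0109, 0.1097]
tcp_rot: [-0.312, -2.06, 2.061]
wrist_force: [-0.2, 1.9, 5.9]
width: 0.567
[0.21695295 0.21706477 1.18717957] 1.8473256460111132
```

View pics/side4.png

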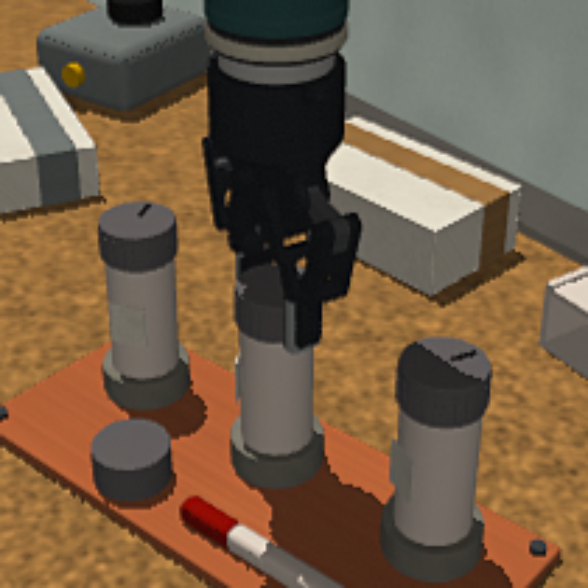

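The torque jumped from 0.14 to 1.19 N m after about 4.25 rad, which is where the stop was expected. I'll nudge slightly further to confirm it.

```bash
python3 -m handwheel '[[0,0,0,0,0.06,0,0.3],[0,0,0,0,0,0,0.3]]'
python3 -c "from workcell import bot;s=bot.read_state();print(s['torque'],s['q'][5])"
```

```text
time: 10.95
tool_pos: [0.5921, 0.0109, 0.1096]
tcp_rot: [-0.367, -2.027, 2.027]
wrist_force: [-0.6, 0.9, 6.2]
width: 0.567
[0.14453126 0.10656622 1.24085658] 1.905038652775757
```

The torque is steady at 1.24 N m with the pads slipping, so the cap is on the stop. I'll open, go straight up and check.

```bash
python3 -m handwheel '[[0,0,0,0,0,0,1],[0,0,0,0,0,0,1],[0,0,0,0,0,0,1],[0,0,0,0,0,0,1],[0,0,0,0,0,0,1],[0,0,0,0,0,0,1]]'
python3 -m handwheel '[[0,-0.02,0,0,0,0,1],[0,-0.04,0,0,0,0,1],[0,-0.05,0,0,0,0,1],[0,-0.05,0,0,0,0,1],[0,0,0,0,0,0,1]]'
python3 - <<'E'
from h import *
d,W=cloud("side");cv2.imwrite("pics/side5.png",cv2.resize(d["image"][120:330,150:360,::-1],None,fx=2.8,fy=2.8))
for c in [(.5675,.1275),(.592,.0103),(.616,-.106)]:
    m=(np.hypot(W[:,:,0]-c[0],W[:,:,1]-c[1])<.02)&(W[:,:,2]>.12)&(W[:,:,2]<.17)
    print(c,np.median(W[m][:,2]).round(4),m.sum())
E
```

```text
time: 11.7
tool_pos: [0.5918, 0.0105, 0.1088]
tcp_rot: [-0.371, -2.023, 2.023]
wrist_force: [-0.0, -0.3, 0.4]
width: 1.003
time: 12.32
tool_pos: [0.5954, 0.0104, 0.277]
tcp_rot: [-0.386, -2.031, 2.026]
wrist_force: [0.9, -0.7, -0.0]
width: 0.997
(0.5675, 0.1275) 0.1409 191
(0.592, 0.0103) 0.1411 248
(0.616, -0.106) 0.1412 325
```

View pics/side5.png

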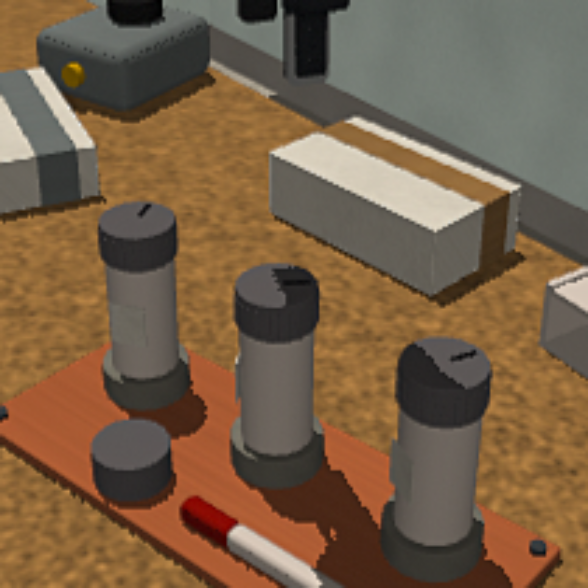

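All three cap tops now read level (0.1409, 0.1411 and 0.1412 m). The outer caps' marks, at crop (145,210) and (463,355), have not moved, and the gripper is clear. I'm handing the job in.

```bash
python3 -c "from workcell import workorder;print(workorder.finish_job())"
```

```text
the job is handed in; nothing more can be done
None
```

The middle cap was the loose one, and it is now screwed fully home. I gripped it once at 50 N and turned it about 4.25 rad clockwise, following it down. Torque then jumped from 0.14 to about 1.2 N m at the hard stop, and a small nudge further only slipped the pads. I opened the gripper and lifted clear.

**Last checks:**
- **Height:** the three cap tops read 140.9, 141.1 and 141.2 mm, level within measurement error. Before turning, the middle one stood 8 to 9 mm higher.
- **Closed caps:** I did not touch the other two, and the marks on their tops look unchanged.
- **Time and contact:** the robot clock was about 12.4 s at hand-in, with only noise-level force on the wrist.
- **Disagreement:** the two cameras differed by about 2 to 3 mm on absolute height, slightly more than the stated calibration of about 2 mm. The relative heights and the torque at the stop do not depend on that offset.

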